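Rock the two salvaged lamp ballasts and reject the one with a loose core

TASK

Two sealed lamp ballasts, alike from outside, lie on the two rocking boards of the test bench, and one of them has a core that has come loose inside. Press the near end of the left board right down, hold it a second and let go, then do the same with the right board: under the sound ballast the board swings back level, under the rattler the core slides over and the board stays down. Take the rattler off its board and lay it in the steel basin; leave the sound one lying on its board.

Things in the scene. Friction and masses are not known exactly. Their poses are not given: they have to be found in the camera images.
- left_board (a joint): tilt, rad, of the left (+y) rocking board: 0 = level, resting on its far, counterweighted end; grows as the near end goes down, to a stop at 0.28. Pale wood, 280 x 60 x 12, on an axle 65 above the table under the ballast's middle. Pressing takes 1 to 3 N, then meets the hard stop. Let go, it is back at 0 within 1 s under the sound ballast, stays at 0.28 under the rattler.
- right_board (a joint): tilt of the right (-y) rocking board, same kind and values; the two stand side by side, 160 apart, on one plank 300 x 270
- left_board_pad (a point): where to press the left board: middle of the black round rubber patch (40 across) on top of its near end, 115 from the axle, 71 above the table when level, 32 lower at the stop. x axis along the board, away from the robot, towards the ballast (its near end 55 away, standing 44 above the board); y across the board, to the left
- right_board_pad (a point): the same point of the right board
- ballast_a_mid (a point): centre of one ballast: closed grey metal box 120 long (x), 46 wide (y), 44 high (z, up), 0.55 kg, lying along its board, centre 93 above the table when level; tilted 0.28 with its near end low on a board that stays down. Low wooden stops (8 high) at its ends and corners only: grip it across the middle of its width and lift. A 75 long box on the table is not one of them.
- ballast_b_mid (a point): centre of the other ballast, same look, size and mass; which board each lies on varies, and nothing outside shows which rattles
- basin: round open steel basin standing on the table, flared: flat floor 108 in inner radius and 4 thick, rim 64 high, 146 in outer radius; origin at the middle of its underside
Mind the look-alikes: they are no part of the job. Leave any turquoise or yellow look-alike of the part that bears ballast_b_mid alone.

How it is judged:
By the outcome, as a careful person would: the job done as asked, in the order asked, and still so for the second after the job is handed in, with the robot touching nothing.
It also fails if it takes over 61 s, if anything falls off the work surface, if the arm or the gripper's body presses on something with over 40 N, if the wrist force passes 120 N, or if a joint passes its speed limit or range.

ROBOT

A 6-joint arm with a two-finger parallel gripper is mounted at the origin on the work surface. World frame = base frame: x ahead of the robot, y to its left, z up, the work surface at z = 0. Lengths are in m, angles in rad, forces in N, time in s.
With the tool pointing down it reaches from about 0.375 to 0.925 m from the base axis. Payload 5.7 kg.
Tool frame: the origin (TCP) lies at the very end of the fingers, on their centre line; the grasp point (between the pads) lies r.grip_point_offset behind it (r.grip_point_offset is the distance from the TCP to the grasp point, in m); z points along the fingers, y is the line along which they close (so a half turn about z gives the same grasp; the last joint's range is limited). The gripper opens to 85 mm and grips with 20 to 120 N. Pads are 22 mm wide; open, the fingers measure 114 mm over their backs; the gripper's body (76 mm by 85 mm) begins 54 mm behind the grasp point. The pads swing forward as they close: fully open they stand 13 mm farther back than shut.
Start: joints at [1.194, 0.359, 1.51, -0, 1.272, -0.115], TCP at [0.155, 0.58, 0.2] pointing down, gripper open.
Joint ranges: [-2.97, 2.97], [-1.01, 2.36], [0.21, 2.38], [-0.96, 4.11], [0.2, 2.71], [-2.98, 2.98]. Speed limits (rad/s): [2.39, 2.39, 3.14, 3.14, 3.14, 3.14].

INTERFACE

Orientations are given as a unit quaternion [w, x, y, z].
In Python, from station import r, vision gives the robot as it stands.
- The arm moves only by the tool move_arm, never from a script. Its argument "motion" is a list of rows, each an object of numbers: "jaw": the closure, from -1 (fully open) to 1 (shut); "dx", "dy", "dz": the shift along the tool's x, y, z in mm; "rx", "ry", "rz": the turn, a rotation vector about the tool's x, y, z in degrees. In form: [{"jaw": .., "dx": .., "dy": .., "dz": .., "rx": .., "ry": .., "rz": ..}, ...]. A call has exactly 8 rows; each row shifts and turns the commanded pose from where the row before left it, along the tool's axes as they then stand; what a row does not reach is not made up. A row lasts 1/8 s, in which the tool goes at most 62.5 mm and 10.7 degrees, less where a joint would pass 70% of its speed; a pose out of reach is approached as far as the arm can. A call with a gripper value outside its range is refused whole. The fingers move at their own pace and stop on an object; "squeeze" is the grip in N (left out, the last holds). Time passes only in rows, so rows that do not move let the fingers close, or fill a call up. It gives the time, the measured TCP pose, the force, the opening and the grip force at its end, in the units of the state.
- r.observe(): the state, without advancing time (a new reading comes with each control period).
- vision.grab_frame(name): name is "scene" or "top"; returns (picture, depth): 420x560x3 uint8, blue, green, red; 420x560 float32, m along the optical axis (not along the pixel's ray), 0 where there is no reading.
- vision.camera_model(name): a dict with "K" (3x3 intrinsics, pixels), "xyz" and "attitude" of the camera in the world. Camera axes: x right, y up, looking along -z (the intrinsics and any distortion apply to the point x, -y, -z); pixel columns grow to the right and rows downward; lengths in m; the calibration is good to about 2 mm. A picture is of the moment at which its call begins. camera_model takes no time and is no camera call.
- r.hand_in(): hands the job in; it is judged then, once.
The state is a dict: "time_s": time; "q": joint angles; "joint_vel": joint speeds; "effort": joint torques, N m; "eef_pos": TCP position; "orientation": TCP orientation; "contact_force": force on the tool from outside, world axes, zero at the start; "moment": the same for the moment, N m; "gripper_width": finger opening in m; "grip_force": force on a finger pad.
Only numpy, scipy, OpenCV 4.12 (cv2) and the standard library are available. Lean on these libraries where they do the work, as an engineer would, in place of code of your own. Each camera call takes 0.05 s, during which the arm holds its last target. There are 200 camera calls.

## Working session

There is one attempt and no reset: what is moved stays moved. The work goes in short steps, Python scripts to look and compute and a tool call to move; the robot and the scene stay as the last step left them, time stands still between calls to the robot, and variables do not carry over. Pictures are saved under pics/ and viewed, at most 10 in all, crops included, and the job is handed in when it is done.

Besides the shell and the picture viewer there is one more tool, called after "Emit:" in YAML: its name, and indented under it one key for each argument. move_arm: Moves the arm, as the interface text tells. Its arguments: {"type":"object","properties":{"motion":{"type":"array","items":{"type":"object","properties":{"jaw":{"type":"number"},"dx":{"type":"number"},"dy":{"type":"number"},"dz":{"type":"number"},"rx":{"type":"number"},"ry":{"type":"number"},"rz":{"type":"number"}}}},"squeeze":{"type":"number"}},"required":["motion"]}

```bash
mkdir -p pics; ls; cat > h.py <<'E'
import numpy as np, cv2
from scipy.spatial.transform import Rotation as R
from station import r, vision
def cam(n):
    m=vision.camera_model(n); q=m["attitude"]; 
    return m,np.array(m["K"]),np.array(m["xyz"]),(R.from_quat([q[1],q[2],q[3],q[0]]).as_matrix() if np.size(q)==4 else np.array(q))
def cloud(n,d):
    m,K,t,A=cam(n); v,u=np.indices(d.shape)
    P=np.stack([(u-K[0,2])/K[0,0]*d,-(v-K[1,2])/K[1,1]*d,-d],-1)
    return P@A.T+t
E
python3 - <<'E'
from h import *
print(r.observe(), r.grip_point_offset)
for n in("scene","top"):
    print(vision.camera_model(n)); im,d=vision.grab_frame(n); cv2.imwrite(f"pics/{n}0.png",im); np.save(n+"0.npy",d)
E
```

```text
pics
{'time_s': 0.0, 'q': array([ 1.19392459e+00,  3.59513286e-01,  1.51140819e+00,  2.83116309e-05,
        1.27249632e+00, -1.15095540e-01]), 'joint_vel': array([-0.00021998, -0.00050817,  0.00163971, -0.00139358,  0.00027114,
       -0.00186779]), 'effort': array([-1.22805337e-03, -5.27603638e+01, -2.78621435e+01, -1.41794271e-04,
        1.27971946e-02, -4.35228992e-05]), 'eef_pos': array([0.15500593, 0.57888794, 0.19915793]), 'orientation': array([-2.35340762e-04,  1.30518778e-01,  9.91445417e-01, -8.81809061e-04]), 'contact_force': array([-0.06339686, -0.3038685 , -0.33824719]), 'moment': array([ 0.03265331, -0.05627712, -0.00915417]), 'grip_force': 0.0, 'gripper_width': 0.0858063081787864} 0.0187
{'K': array([[424.67415423,   0.        , 278.26148286],
       [  0.        , 424.67415423, 211.4647598 ],
       [  0.        ,   0.        ,   1.        ]]), 'xyz': array([ 1.40099607, -0.25015558,  0.82310652]), 'attitude': array([0.71940277, 0.33270428, 0.2639319 , 0.54964303])}
{'K': array([[473.06691489,   0.        , 283.60973442],
       [  0.        , 473.06691489, 207.67231103],
       [  0.        ,   0.        ,   1.        ]]), 'xyz': array([ 0.36566198, -0.00694294,  1.27090457]), 'attitude': array([ 0.70950595,  0.04713234, -0.06299241, -0.70029409])}
```

View pics/scene0.png

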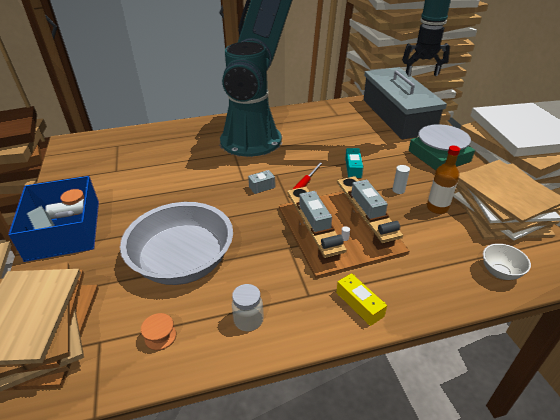

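View pics/top0.png

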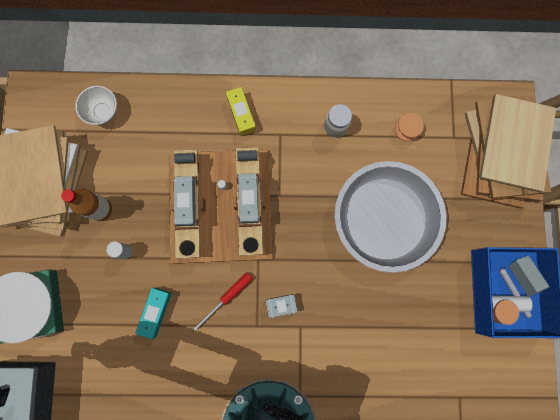

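The top view is oriented with +x up and +y left. The left board's pad is at about (187,248) and its ballast at (185,201). The right board's pad is at (250,245) and its ballast at (249,198). The basin is at (390,216). A grey 75 mm decoy box lies at (281,306), with turquoise and yellow look-alikes at (153,313) and (241,111).

```bash
python3 - <<'E'
from h import *
im=cv2.imread("pics/top0.png"); d=np.load("top0.npy"); P=cloud("top",d)
g=im.max(2)
for n,(u,v) in dict(L=(187,248),R=(250,245)).items():
    m=np.zeros(g.shape,np.uint8); m[v-14:v+14,u-13:u+14]=(g[v-14:v+14,u-13:u+14]<45)
    k,l,s,c=cv2.connectedComponentsWithStats(m); i=l==1+s[1:,4].argmax()
    print(n,"pad",c[1+s[1:,4].argmax()],i.sum(),np.median(P[i],0),(np.ptp(P[i],0)))
h=P[...,2]
for n,(a,b) in dict(L=(165,212),R=(225,270)).items():
    m=np.zeros(g.shape,np.uint8); m[150:240,a:b]=(abs(h[150:240,a:b]-.115)<.008)
    k,l,s,c=cv2.connectedComponentsWithStats(m); j=1+s[1:,4].argmax(); i=l==j
    Q=P[i]; rect=cv2.minAreaRect((Q[:,:2]*1000).astype(np.float32))
    print(n,"ballast",c[j],s[j],Q.mean(0),rect)
# board/plank direction by all board pts
m=(h>.03)&(h<.08); m[:, :330]=0
m=((h>.055)&(h<.08)); m[:140]=0;m[280:]=0;m[:,:330]=0
Q=P[m][:,:2]; c,rd=cv2.minEnclosingCircle((Q*1000).astype(np.float32)); print("basin",c,rd)
m=(h>.001)&(h<.02); m[:175]=0;m[250:]=0;m[:,:365]=0;m[:,415:]=0; print("floor z",np.median(h[m]))
E
```

```text
L pad [186.94375 247.63125] 160 [0.44794295 0.20959282 0.07194132] [0.09996605 0.23475046 1.20498493]
R pad [250.49032258 244.78709677] 155 [0.45754167 0.05076781 0.07180927] [0.03359631 0.03305513 0.01298052]
L ballast [183.04678999 200.04570185] [173 176  21  49 919] [0.56306316 0.21652244 0.11492664] ((564.3150634765625, 216.86827087402344), (121.01903533935547, 46.37606430053711), 3.3828442096710205)
R ballast [247.6237402  197.16909295] [238 173  20  49 893] [0.57271421 0.05756916 0.11503913] ((573.5128173828125, 57.816078186035156), (120.6609878540039, 46.28862380981445), 3.213853120803833)
basin (497.033203125, -450.0119934082031) 292.156005859375
floor z 0.004898589614714455
```

Emit:
move_arm:
  motion:
    - {"jaw": 1, "rz": -9.2}
    - {"jaw": 1, "rz": -9.2}
    - {"jaw": 1, "dx": -34, "dy": -49}
    - {"jaw": 1, "dx": -34, "dy": -49}
    - {"jaw": 1, "dx": -34, "dy": -49}
    - {"jaw": 1, "dx": -34, "dy": -49}
    - {"jaw": 1, "dx": -34, "dy": -49}
    - {"jaw": 1, "dx": -34, "dy": -49}

```text
validation failed for argument at $.mo...
```

```bash
cat >> h.py <<'E'
def go(p,yaw=None):
    o=r.observe(); q=o["orientation"]; M=R.from_quat([q[1],q[2],q[3],q[0]]); 
    print("t",round(o["time_s"],2),"pos",o["eef_pos"].round(4),"F",o["contact_force"].round(1),"w",round(o["gripper_width"],4),"grip",round(o["grip_force"],1))
    print("tool d mm",(M.inv().apply(np.array(p)-o["eef_pos"])*1000).round(1),"axes x,y,z",M.as_matrix().T.round(3).tolist())
E
python3 - <<'E'
from h import *
im=cv2.imread("pics/top0.png"); P=cloud("top",np.load("top0.npy")); h=P[...,2]
m=((h>.055)&(h<.08)); m[:140]=0;m[290:]=0;m[:,:325]=0;m[:,455:]=0
k,l,s,c=cv2.connectedComponentsWithStats(m.astype(np.uint8)); i=l==1+s[1:,4].argmax()
print("basin",cv2.minEnclosingCircle((P[i][:,:2]*1000).astype(np.float32)))
go([.448,.2096,.085])
E
```

```text
basin ((540.6295776367188, -309.4758605957031), 146.027587890625)
t 0.1 pos [0.155  0.5789 0.1992] F [-0.9 -0.5 -0. ] w 0.0859 grip 0.0
tool d mm [-378.6 -280.7  114.6] axes x,y,z [[-0.966, 0.259, 0.0], [0.259, 0.966, -0.002], [-0.001, -0.002, -1.0]]
```

Emit:
move_arm:
  motion:
    - {"jaw": 1, "dx": 0, "dy": 0, "dz": 0, "rx": 0, "ry": 0, "rz": -9.2}
    - {"jaw": 1, "dx": 0, "dy": 0, "dz": 0, "rx": 0, "ry": 0, "rz": -9.2}
    - {"jaw": 1, "dx": -34, "dy": -49, "dz": 0, "rx": 0, "ry": 0, "rz": 0}
    - {"jaw": 1, "dx": -34, "dy": -49, "dz": 0, "rx": 0, "ry": 0, "rz": 0}
    - {"jaw": 1, "dx": -34, "dy": -49, "dz": 0, "rx": 0, "ry": 0, "rz": 0}
    - {"jaw": 1, "dx": -34, "dy": -49, "dz": 0, "rx": 0, "ry": 0, "rz": 0}
    - {"jaw": 1, "dx": -34, "dy": -49, "dz": 0, "rx": 0, "ry": 0, "rz": 0}
    - {"jaw": 1, "dx": -34, "dy": -49, "dz": 0, "rx": 0, "ry": 0, "rz": 0}
  squeeze: 40

```text
time_s: 1.1
eef_pos: [0.3771, 0.2964, 0.1999]
orientation: [-0.0, -0.03, 1.0, -0.0]
contact_force: [1.1, -0.2, -0.7]
gripper_width: -0.0003
grip_force: 0.0
```

```bash
python3 -c "
from h import *
go([.448,.2096,.085])"
```

```text
t 1.1 pos [0.3771 0.2964 0.1999] F [ 1.1 -0.2 -0.7] w -0.0003 grip 0.0
tool d mm [-65.6 -90.9 114.9] axes x,y,z [[-0.998, -0.059, 0.0], [-0.059, 0.998, -0.0], [-0.0, -0.0, -1.0]]
```

Emit:
move_arm:
  motion:
    - {"jaw": 1, "dx": -23, "dy": -30, "dz": 20, "rx": 0, "ry": 0, "rz": 0}
    - {"jaw": 1, "dx": -23, "dy": -30, "dz": 30, "rx": 0, "ry": 0, "rz": 0}
    - {"jaw": 1, "dx": -22, "dy": -31, "dz": 40, "rx": 0, "ry": 0, "rz": 0}
    - {"jaw": 1, "dx": 0, "dy": 0, "dz": 25, "rx": 0, "ry": 0, "rz": 0}
    - {"jaw": 1, "dx": 0, "dy": 0, "dz": 10, "rx": 0, "ry": 0, "rz": 0}
    - {"jaw": 1, "dx": 0, "dy": 0, "dz": 10, "rx": 0, "ry": 0, "rz": 0}
    - {"jaw": 1, "dx": 0, "dy": 0, "dz": 10, "rx": 0, "ry": 0, "rz": 0}
    - {"jaw": 1, "dx": 0, "dy": 0, "dz": 8, "rx": 0, "ry": 0, "rz": 0}

```text
time_s: 2.1
eef_pos: [0.4498, 0.2118, 0.0469]
orientation: [0.0, -0.03, 1.0, 0.0]
contact_force: [0.5, 1.0, -0.3]
gripper_width: 0.0001
grip_force: 0.0
```

```bash
python3 -c "
from h import *
go([.448,.2096,.039])"
```

```text
t 2.1 pos [0.4498 0.2118 0.0469] F [ 0.5  1.  -0.3] w 0.0001 grip 0.0
tool d mm [ 1.9 -2.1  7.9] axes x,y,z [[-0.998, -0.06, -0.001], [-0.06, 0.998, 0.0], [0.001, 0.0, -1.0]]
```

Emit:
move_arm:
  motion:
    - {"jaw": 1, "dx": 0, "dy": -2, "dz": 4, "rx": 0, "ry": 0, "rz": 0}
    - {"jaw": 1, "dx": 0, "dy": 0, "dz": 3, "rx": 0, "ry": 0, "rz": 0}
    - {"jaw": 1, "dx": 0, "dy": 0, "dz": 2, "rx": 0, "ry": 0, "rz": 0}
    - {"jaw": 1, "dx": 0, "dy": 0, "dz": 0, "rx": 0, "ry": 0, "rz": 0}
    - {"jaw": 1, "dx": 0, "dy": 0, "dz": 0, "rx": 0, "ry": 0, "rz": 0}
    - {"jaw": 1, "dx": 0, "dy": 0, "dz": 0, "rx": 0, "ry": 0, "rz": 0}
    - {"jaw": 1, "dx": 0, "dy": 0, "dz": 0, "rx": 0, "ry": 0, "rz": 0}
    - {"jaw": 1, "dx": 0, "dy": 0, "dz": 0, "rx": 0, "ry": 0, "rz": 0}

```text
time_s: 3.1
eef_pos: [0.4498, 0.2093, 0.038]
orientation: [0.0, -0.03, 1.0, -0.0]
contact_force: [-1.1, -0.6, 2.0]
gripper_width: 0.0
grip_force: 1.2
```

```bash
python3 -c "
from h import *
go([.448,.2096,.039])
im,d=vision.grab_frame('scene'); cv2.imwrite('pics/s1.png',cv2.resize(im[140:300,230:430],None,fx=4,fy=4)[:600])
P=cloud('scene',d)
Q=P[150:280,280:410].reshape(-1,3); q=Q[(abs(Q[:,2]-.11)<.03)&(abs(Q[:,0]-.565)<.08)]
for y in(.2165,.0576):
    s=q[abs(q[:,1]-y)<.02]; 
    for x in (.52,.54,.56,.58,.6): print(y,x,np.median(s[abs(s[:,0]-x)<.006][:,2]).round(4))
"
```

```text
t 3.1 pos [0.4498 0.2093 0.038 ] F [-1.1 -0.6  2. ] w 0.0 grip 1.2
tool d mm [ 1.7  0.4 -1. ] axes x,y,z [[-0.998, -0.059, 0.0], [-0.059, 0.998, -0.0], [0.0, -0.0, -1.0]]
0.2165 0.52 0.1158
0.2165 0.54 0.1161
0.2165 0.56 0.1158
0.2165 0.58 0.1152
0.2165 0.6 0.1158
0.0576 0.52 0.1159
0.0576 0.54 0.1163
0.0576 0.56 0.1165
0.0576 0.58 0.1166
0.0576 0.6 0.1155
```

View pics/s1.png

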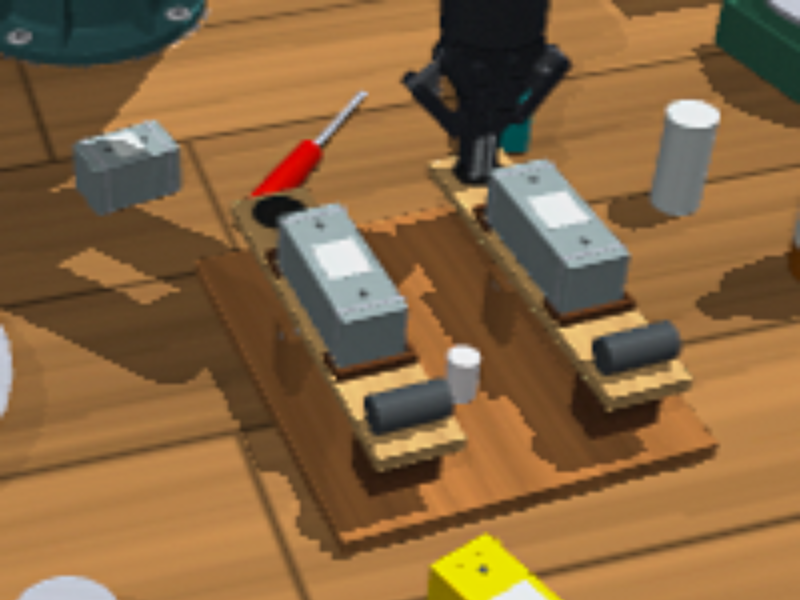

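The left board still looks level, although the tool reads z=0.038 at the pad. The fingertip appears at about (475,175) in the crop, right at the board. I'll check where the TCP projects in both views.

```bash
python3 - <<'E'
from h import *
go([.448,.2096,.039])
def proj(n,p):
    m,K,t,A=cam(n); c=A.T@(np.array(p)-t); c=c*[1,-1,-1]; return (K@c/c[2])[:2].round(1),round(c[2],3)
im,d=vision.grab_frame('scene'); im2,d2=vision.grab_frame('top')
for n in('scene','top'):
    for p in([.4498,.2093,.038],[.4498,.2093,.071],[.458,.0508,.071],[.564,.2169,.115]): print(n,p,proj(n,p))
a=cv2.resize(im[150:225,320:400],None,fx=5,fy=5)   ; b=cv2.resize(im2[140:265,150:280],None,fx=3,fy=3)
b=b[:375]; cv2.imwrite('pics/s2.png',np.hstack([a,b]))
P=cloud('top',d2)
for u,v in((184,177),(184,190),(184,200),(184,210),(184,222),(185,230),(186,158),(249,248)): print(u,v,P[v,u].round(4))
E
```

```text
t 3.15 pos [0.4498 0.2093 0.038 ] F [-1.3 -0.4  2. ] w -0.0002 grip 1.2
tool d mm [ 1.7  0.4 -1. ] axes x,y,z [[-0.998, -0.059, 0.0], [-0.059, 0.998, -0.0], [-0.0, -0.0, -1.0]]
scene [0.4498, 0.2093, 0.038] (array([347.3, 191.3]), np.float64(1.298))
scene [0.4498, 0.2093, 0.071] (array([348.3, 182.5]), np.float64(1.277))
scene [0.458, 0.0508, 0.071] (array([298.6, 192.8]), np.float64(1.241))
scene [0.564, 0.2169, 0.115] (array([368.2, 192.5]), np.float64(1.165))
top [0.4498, 0.2093, 0.038] (array([189.5, 248.2]), np.float64(1.226))
top [0.4498, 0.2093, 0.071] (array([187.2, 247.2]), np.float64(1.194))
top [0.458, 0.0508, 0.071] (array([250.2, 244.8]), np.float64(1.198))
top [0.564, 0.2169, 0.115] (array([182.9, 199.6]), np.float64(1.168))
184 177 [0.6204 0.2161 0.1179]
184 190 [0.5878 0.2149 0.1168]
184 200 [0.5625 0.2136 0.1182]
184 210 [0.5384 0.2135 0.1128]
184 222 [0.465  0.1453 0.4663]
185 230 [0.451  0.1425 0.4689]
186 158 [0.6733 0.2164 0.1014]
249 248 [0.4499 0.0535 0.0715]
```

View pics/s2.png

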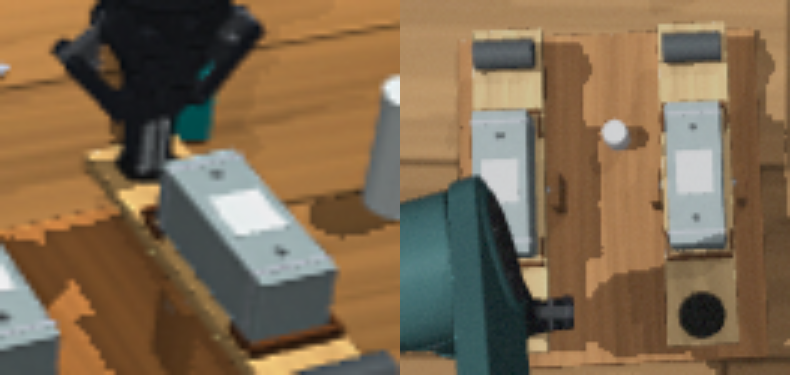

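The board does still look level. I'll use depth to check where the fingertip really is and compare the board slope with the first frame.

```bash
python3 - <<'E'
from h import *
im,d=vision.grab_frame('scene'); P=cloud('scene',d); P0=cloud('scene',np.load('scene0.npy'))
im0=cv2.imread('pics/scene0.png')
for v in range(164,194,3):
    print(v,[(u,im[v,u].max(),P[v,u].round(3).tolist(),P0[v,u].round(3).tolist()) for u in (343,348,352)])
df=cv2.absdiff(im,im0).max(2); df[:185]=0
ys,xs=np.where(df>40); print("diff below row185:",len(ys),xs.min() if len(xs) else 0,xs.max() if len(xs) else 0, ys.max() if len(ys) else 0)
b=df[185:245,350:405]; print((b>40).sum())
E
```

```text
164 [(343, np.uint8(64), [0.258, 0.274, 0.004], [0.254, 0.276, 0.001]), (348, np.uint8(25), [0.462, 0.196, 0.148], [0.308, 0.269, 0.036]), (352, np.uint8(25), [0.466, 0.207, 0.148], [0.32, 0.278, 0.043])]
167 [(343, np.uint8(78), [0.272, 0.269, 0.001], [0.272, 0.269, 0.001]), (348, np.uint8(24), [0.465, 0.196, 0.139], [0.315, 0.267, 0.029]), (352, np.uint8(28), [0.466, 0.208, 0.137], [0.338, 0.27, 0.044])]
170 [(343, np.uint8(25), [0.461, 0.183, 0.129], [0.285, 0.264, -0.001]), (348, np.uint8(25), [0.461, 0.198, 0.126], [0.326, 0.263, 0.025]), (352, np.uint8(29), [0.456, 0.214, 0.119], [0.343, 0.269, 0.035])]
173 [(343, np.uint8(24), [0.461, 0.183, 0.118], [0.306, 0.255, 0.001]), (348, np.uint8(26), [0.46, 0.2, 0.114], [0.332, 0.261, 0.018]), (352, np.uint8(46), [0.455, 0.215, 0.108], [0.34, 0.272, 0.021])]
176 [(343, np.uint8(92), [0.323, 0.248, 0.002], [0.322, 0.249, 0.001]), (348, np.uint8(40), [0.457, 0.202, 0.101], [0.335, 0.261, 0.008]), (352, np.uint8(76), [0.462, 0.213, 0.102], [0.344, 0.271, 0.012])]
179 [(343, np.uint8(141), [0.428, 0.201, 0.07], [0.433, 0.199, 0.074]), (34
[... 288 characters left out ...]
[0.461, 0.216, 0.079], [0.453, 0.22, 0.073])]
185 [(343, np.uint8(138), [0.455, 0.19, 0.069], [0.463, 0.187, 0.075]), (348, np.uint8(14), [0.464, 0.202, 0.073], [0.462, 0.203, 0.072]), (352, np.uint8(70), [0.51, 0.192, 0.108], [0.51, 0.192, 0.107])]
188 [(343, np.uint8(166), [0.47, 0.184, 0.07], [0.472, 0.183, 0.071]), (348, np.uint8(226), [0.475, 0.198, 0.071], [0.477, 0.197, 0.072]), (352, np.uint8(77), [0.514, 0.192, 0.1], [0.512, 0.193, 0.098])]
191 [(343, np.uint8(145), [0.472, 0.185, 0.06], [0.419, 0.209, 0.017]), (348, np.uint8(198), [0.497, 0.189, 0.077], [0.502, 0.186, 0.081]), (352, np.uint8(80), [0.512, 0.194, 0.087], [0.512, 0.194, 0.088])]
diff below row185: 3361 161 402 257
126
```

By vision the fingertip has only just reached the pad, with about 2 N of contact force. I'll press on in small steps and watch the force and the board.

Emit:
move_arm:
  motion:
    - {"jaw": 1, "dx": 0, "dy": 0, "dz": 2, "rx": 0, "ry": 0, "rz": 0}
    - {"jaw": 1, "dx": 0, "dy": 0, "dz": 2, "rx": 0, "ry": 0, "rz": 0}
    - {"jaw": 1, "dx": 0, "dy": 0, "dz": 2, "rx": 0, "ry": 0, "rz": 0}
    - {"jaw": 1, "dx": 0, "dy": 0, "dz": 2, "rx": 0, "ry": 0, "rz": 0}
    - {"jaw": 1, "dx": 0, "dy": 0, "dz": 2, "rx": 0, "ry": 0, "rz": 0}
    - {"jaw": 1, "dx": 0, "dy": 0, "dz": 0, "rx": 0, "ry": 0, "rz": 0}
    - {"jaw": 1, "dx": 0, "dy": 0, "dz": 0, "rx": 0, "ry": 0, "rz": 0}
    - {"jaw": 1, "dx": 0, "dy": 0, "dz": 0, "rx": 0, "ry": 0, "rz": 0}

```text
time_s: 4.3
eef_pos: [0.4498, 0.2093, 0.028]
orientation: [0.0, -0.03, 1.0, -0.0]
contact_force: [0.6, 0.1, 0.8]
gripper_width: -0.0001
grip_force: 0.8
```

```bash
cat >> h.py <<'E'
def slope(n='scene'):
    im,d=vision.grab_frame(n); P=cloud(n,d); Q=P[150:280,280:410].reshape(-1,3)
    for k,(x0,y0) in dict(L=(.564,.2169),R=(.5735,.0578)).items():
        c=(Q[:,:2]-[x0,y0])@np.array([[.998,-.059],[.059,.998]]); 
        m=(abs(c[:,0])<.052)&(abs(c[:,1])<.018)&(Q[:,2]>.085)&(Q[:,2]<.14)
        p=np.polyfit(c[m,0],Q[m,2],1); print(k,"slope",p.round(3),m.sum())
    return im,d,P
E
python3 -c "
from h import *
go([.448,.2096,.039]); im,d,P=slope()
print(P[179:192:3,[343,348]].round(3).tolist())
"
```

```text
t 4.3 pos [0.4498 0.2093 0.028 ] F [0.6 0.1 0.8] w -0.0001 grip 0.8
tool d mm [  1.8   0.4 -11. ] axes x,y,z [[-0.998, -0.059, -0.0], [-0.059, 0.998, -0.0], [0.0, -0.0, -1.0]]
L slope [0.106 0.117] 265
R slope [0.    0.116] 336
[[[0.338, 0.243, 0.001], [0.457, 0.204, 0.09]], [[0.354, 0.236, 0.001], [0.458, 0.204, 0.08]], [[0.443, 0.196, 0.06], [0.46, 0.204, 0.07]], [[0.46, 0.189, 0.062], [0.465, 0.203, 0.063]], [[0.471, 0.185, 0.06], [0.479, 0.197, 0.063]]]
```

Confirmed: the board has tilted 0.106, so the real tip is about 31 mm above the reported TCP. It needs about 20 mm more to reach the stop.

Emit:
move_arm:
  motion:
    - {"jaw": 1, "dx": 0, "dy": 0, "dz": 4, "rx": 0, "ry": 0, "rz": 0}
    - {"jaw": 1, "dx": 0, "dy": 0, "dz": 4, "rx": 0, "ry": 0, "rz": 0}
    - {"jaw": 1, "dx": 0, "dy": 0, "dz": 4, "rx": 0, "ry": 0, "rz": 0}
    - {"jaw": 1, "dx": 0, "dy": 0, "dz": 3, "rx": 0, "ry": 0, "rz": 0}
    - {"jaw": 1, "dx": 0, "dy": 0, "dz": 2, "rx": 0, "ry": 0, "rz": 0}
    - {"jaw": 1, "dx": 0, "dy": 0, "dz": 1, "rx": 0, "ry": 0, "rz": 0}
    - {"jaw": 1, "dx": 0, "dy": 0, "dz": 0, "rx": 0, "ry": 0, "rz": 0}
    - {"jaw": 1, "dx": 0, "dy": 0, "dz": 0, "rx": 0, "ry": 0, "rz": 0}

```text
time_s: 5.35
eef_pos: [0.4498, 0.2094, 0.0101]
orientation: [0.0, -0.03, 1.0, -0.0]
contact_force: [-0.7, -0.9, 0.4]
gripper_width: -0.0001
grip_force: 0.0
```

```bash
python3 -c "
from h import *
go([.448,.2096,.039]); im,d,P=slope()
cv2.imwrite('pics/s3.png',cv2.resize(im[100:240,260:420],None,fx=4,fy=4))
for v in range(170,200,3): print(v,P[v,[343,348,352]].round(3).tolist())
"
```

```text
t 5.35 pos [0.4498 0.2094 0.0101] F [-0.7 -0.9  0.4] w -0.0001 grip 0.0
tool d mm [  1.8   0.3 -28.9] axes x,y,z [[-0.998, -0.059, -0.0], [-0.059, 0.998, -0.0], [0.0, -0.0, -1.0]]
L slope [0.053 0.114] 332
R slope [-0.002  0.116] 332
170 [[0.461, 0.183, 0.128], [0.468, 0.195, 0.131], [0.46, 0.211, 0.123]]
173 [[0.304, 0.256, -0.0], [0.466, 0.197, 0.119], [0.46, 0.213, 0.112]]
176 [[0.451, 0.189, 0.099], [0.464, 0.199, 0.106], [0.461, 0.214, 0.101]]
179 [[0.463, 0.185, 0.097], [0.462, 0.201, 0.094], [0.46, 0.215, 0.09]]
182 [[0.358, 0.235, 0.004], [0.464, 0.201, 0.084], [0.461, 0.216, 0.079]]
185 [[0.371, 0.229, 0.002], [0.46, 0.204, 0.07], [0.501, 0.197, 0.1]]
188 [[0.386, 0.223, 0.002], [0.461, 0.205, 0.06], [0.511, 0.193, 0.097]]
191 [[0.444, 0.198, 0.037], [0.462, 0.205, 0.049], [0.512, 0.193, 0.088]]
194 [[0.464, 0.189, 0.042], [0.474, 0.201, 0.047], [0.514, 0.194, 0.078]]
197 [[0.476, 0.184, 0.041], [0.501, 0.189, 0.059], [0.517, 0.194, 0.069]]
```

View pics/s3.png

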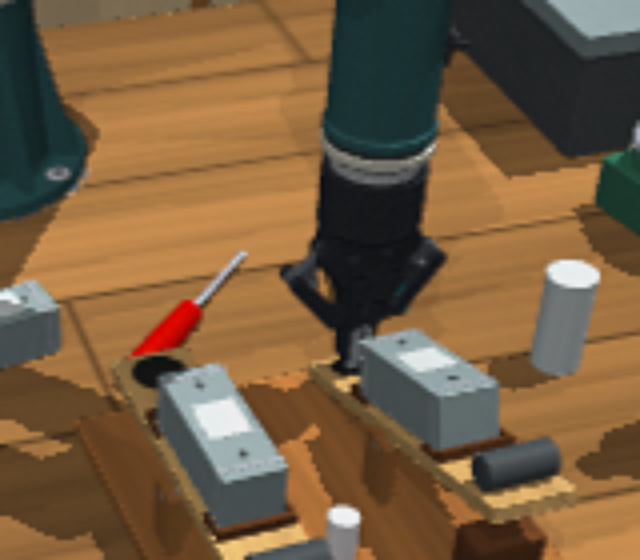

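The left board is tilted nearly to its stop, with the pad at about (345,365) in the crop and z≈0.041. The contact force has dropped away. I'll press gently to be sure of the stop and hold there.

Emit:
move_arm:
  motion:
    - {"jaw": 1, "dx": 0, "dy": 0, "dz": 1, "rx": 0, "ry": 0, "rz": 0}
    - {"jaw": 1, "dx": 0, "dy": 0, "dz": 1, "rx": 0, "ry": 0, "rz": 0}
    - {"jaw": 1, "dx": 0, "dy": 0, "dz": 1, "rx": 0, "ry": 0, "rz": 0}
    - {"jaw": 1, "dx": 0, "dy": 0, "dz": 0, "rx": 0, "ry": 0, "rz": 0}
    - {"jaw": 1, "dx": 0, "dy": 0, "dz": 0, "rx": 0, "ry": 0, "rz": 0}
    - {"jaw": 1, "dx": 0, "dy": 0, "dz": 0, "rx": 0, "ry": 0, "rz": 0}
    - {"jaw": 1, "dx": 0, "dy": 0, "dz": 0, "rx": 0, "ry": 0, "rz": 0}
    - {"jaw": 1, "dx": 0, "dy": 0, "dz": 0, "rx": 0, "ry": 0, "rz": 0}

```text
time_s: 6.4
eef_pos: [0.4501, 0.2094, 0.0085]
orientation: [0.001, -0.03, 1.0, 0.0]
contact_force: [-2.5, -1.3, 18.2]
gripper_width: 0.0
grip_force: 9.6
```

The 18 N reading means it is firmly on the hard stop. I'll hold a bit more, then release.

Emit:
move_arm:
  motion:
    - {"jaw": 1, "dx": 0, "dy": 0, "dz": -0.5, "rx": 0, "ry": 0, "rz": 0}
    - {"jaw": 1, "dx": 0, "dy": 0, "dz": 0, "rx": 0, "ry": 0, "rz": 0}
    - {"jaw": 1, "dx": 0, "dy": 0, "dz": 0, "rx": 0, "ry": 0, "rz": 0}
    - {"jaw": 1, "dx": 0, "dy": 0, "dz": 0, "rx": 0, "ry": 0, "rz": 0}
    - {"jaw": 1, "dx": 0, "dy": 0, "dz": -20, "rx": 0, "ry": 0, "rz": 0}
    - {"jaw": 1, "dx": 0, "dy": 0, "dz": -40, "rx": 0, "ry": 0, "rz": 0}
    - {"jaw": 1, "dx": 0, "dy": -20, "dz": -30, "rx": 0, "ry": 0, "rz": 0}
    - {"jaw": 1, "dx": 0, "dy": -50, "dz": 0, "rx": 0, "ry": 0, "rz": 0}

```text
time_s: 7.4
eef_pos: [0.4566, 0.1403, 0.1]
orientation: [0.003, -0.031, 1.0, 0.001]
contact_force: [0.9, -0.9, -0.6]
gripper_width: -0.0001
grip_force: 0.0
```

```bash
python3 -c "
from h import *
go([.459,.0508,.042]); slope()
"
```

```text
t 7.4 pos [0.4566 0.1403 0.1   ] F [ 0.9 -0.9 -0.6] w -0.0001 grip 0.0
tool d mm [  3.6 -89.6  57.9] axes x,y,z [[-0.998, -0.062, -0.006], [-0.062, 0.998, 0.001], [0.006, 0.001, -1.0]]
L slope [0.05  0.114] 329
R slope [-0.001  0.116] 335
```

Emit:
move_arm:
  motion:
    - {"jaw": 1, "dx": 2, "dy": -45, "dz": 0, "rx": 0, "ry": 0, "rz": 0}
    - {"jaw": 1, "dx": 2, "dy": -45, "dz": 20, "rx": 0, "ry": 0, "rz": 0}
    - {"jaw": 1, "dx": 0, "dy": 0, "dz": 20, "rx": 0, "ry": 0, "rz": 0}
    - {"jaw": 1, "dx": 0, "dy": 0, "dz": 14, "rx": 0, "ry": 0, "rz": 0}
    - {"jaw": 1, "dx": 0, "dy": 0, "dz": 7, "rx": 0, "ry": 0, "rz": 0}
    - {"jaw": 1, "dx": 0, "dy": 0, "dz": 7, "rx": 0, "ry": 0, "rz": 0}
    - {"jaw": 1, "dx": 0, "dy": 0, "dz": 7, "rx": 0, "ry": 0, "rz": 0}
    - {"jaw": 1, "dx": 0, "dy": 0, "dz": 7, "rx": 0, "ry": 0, "rz": 0}

```text
time_s: 8.45
eef_pos: [0.456, 0.0496, 0.0154]
orientation: [0.001, -0.03, 1.0, -0.0]
contact_force: [0.5, 0.1, 0.3]
gripper_width: 0.0004
grip_force: 0.4
```

Emit:
move_arm:
  motion:
    - {"jaw": 1, "dx": 0, "dy": 1, "dz": 3, "rx": 0, "ry": 0, "rz": 0}
    - {"jaw": 1, "dx": 0, "dy": 0, "dz": 1.5, "rx": 0, "ry": 0, "rz": 0}
    - {"jaw": 1, "dx": 0, "dy": 0, "dz": 1, "rx": 0, "ry": 0, "rz": 0}
    - {"jaw": 1, "dx": 0, "dy": 0, "dz": 1, "rx": 0, "ry": 0, "rz": 0}
    - {"jaw": 1, "dx": 0, "dy": 0, "dz": 1, "rx": 0, "ry": 0, "rz": 0}
    - {"jaw": 1, "dx": 0, "dy": 0, "dz": 0, "rx": 0, "ry": 0, "rz": 0}
    - {"jaw": 1, "dx": 0, "dy": 0, "dz": 0, "rx": 0, "ry": 0, "rz": 0}
    - {"jaw": 1, "dx": 0, "dy": 0, "dz": 0, "rx": 0, "ry": 0, "rz": 0}

```text
time_s: 9.45
eef_pos: [0.4552, 0.0503, 0.008]
orientation: [-0.0, -0.03, 1.0, -0.0]
contact_force: [-0.5, 0.1, 0.6]
gripper_width: 0.0001
grip_force: 0.3
```

Emit:
move_arm:
  motion:
    - {"jaw": 1, "dx": 0, "dy": 0, "dz": 1, "rx": 0, "ry": 0, "rz": 0}
    - {"jaw": 1, "dx": 0, "dy": 0, "dz": 1, "rx": 0, "ry": 0, "rz": 0}
    - {"jaw": 1, "dx": 0, "dy": 0, "dz": 1, "rx": 0, "ry": 0, "rz": 0}
    - {"jaw": 1, "dx": 0, "dy": 0, "dz": 0, "rx": 0, "ry": 0, "rz": 0}
    - {"jaw": 1, "dx": 0, "dy": 0, "dz": 0, "rx": 0, "ry": 0, "rz": 0}
    - {"jaw": 1, "dx": 0, "dy": 0, "dz": 0, "rx": 0, "ry": 0, "rz": 0}
    - {"jaw": 1, "dx": 0, "dy": 0, "dz": 0, "rx": 0, "ry": 0, "rz": 0}
    - {"jaw": 1, "dx": 0, "dy": 0, "dz": 0, "rx": 0, "ry": 0, "rz": 0}

```text
time_s: 10.45
eef_pos: [0.4555, 0.0503, 0.0069]
orientation: [0.001, -0.03, 1.0, -0.0]
contact_force: [-6.8, -0.1, 30.2]
gripper_width: 0.0
grip_force: 15.7
```

```bash
python3 -c "
from h import *
go([.459,.0508,.042]); im,d,P=slope()
cv2.imwrite('pics/s4.png',cv2.resize(im[120:260,260:420],None,fx=4,fy=4))
for v in range(182,210,3): print(v,P[v,[292,296,300]].round(3).tolist())
"
```

```text
t 10.45 pos [0.4555 0.0503 0.0069] F [-6.8 -0.1 30.2] w 0.0 grip 15.7
tool d mm [ -3.6   0.2 -35.1] axes x,y,z [[-0.998, -0.06, -0.001], [-0.06, 0.998, -0.0], [0.001, -0.0, -1.0]]
L slope [0.058 0.114] 329
R slope [0.129 0.116] 337
182 [[0.464, 0.028, 0.119], [0.472, 0.038, 0.122], [0.466, 0.052, 0.115]]
185 [[0.323, 0.071, 0.0], [0.476, 0.037, 0.115], [0.447, 0.058, 0.091]]
188 [[0.46, 0.03, 0.095], [0.467, 0.04, 0.097], [0.455, 0.055, 0.086]]
191 [[0.47, 0.027, 0.092], [0.47, 0.039, 0.089], [0.461, 0.054, 0.079]]
194 [[0.384, 0.053, 0.012], [0.463, 0.041, 0.072], [0.467, 0.052, 0.073]]
197 [[0.387, 0.052, 0.003], [0.461, 0.042, 0.059], [0.512, 0.038, 0.098]]
200 [[0.401, 0.048, 0.002], [0.463, 0.041, 0.05], [0.526, 0.034, 0.099]]
203 [[0.462, 0.03, 0.041], [0.465, 0.041, 0.04], [0.527, 0.033, 0.09]]
206 [[0.481, 0.024, 0.046], [0.485, 0.035, 0.046], [0.524, 0.035, 0.076]]
209 [[0.482, 0.024, 0.035], [0.505, 0.029, 0.052], [0.526, 0.034, 0.067]]
```

View pics/s4.png

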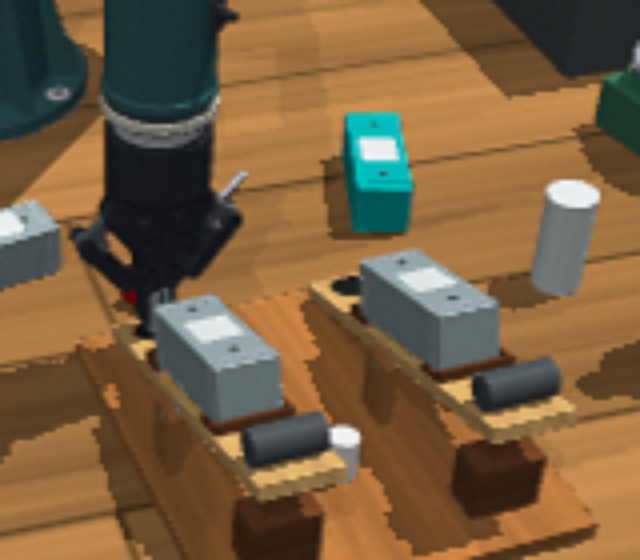

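The left board is staying down by itself, so the left ballast looks like the rattler. The right board is at its stop. I'll hold a bit more and release.

Emit:
move_arm:
  motion:
    - {"jaw": 1, "dx": 0, "dy": 0, "dz": -1, "rx": 0, "ry": 0, "rz": 0}
    - {"jaw": 1, "dx": 0, "dy": 0, "dz": 0, "rx": 0, "ry": 0, "rz": 0}
    - {"jaw": 1, "dx": 0, "dy": 0, "dz": 0, "rx": 0, "ry": 0, "rz": 0}
    - {"jaw": 1, "dx": 0, "dy": 0, "dz": 0, "rx": 0, "ry": 0, "rz": 0}
    - {"jaw": 1, "dx": 0, "dy": 0, "dz": 0, "rx": 0, "ry": 0, "rz": 0}
    - {"jaw": 1, "dx": 0, "dy": 0, "dz": -30, "rx": 0, "ry": 0, "rz": 0}
    - {"jaw": 1, "dx": 0, "dy": 0, "dz": -50, "rx": 0, "ry": 0, "rz": 0}
    - {"jaw": 1, "dx": 0, "dy": 0, "dz": -60, "rx": 0, "ry": 0, "rz": 0}

```text
time_s: 11.5
eef_pos: [0.4539, 0.0504, 0.1467]
orientation: [-0.001, -0.03, 1.0, 0.0]
contact_force: [1.6, -0.7, -0.3]
gripper_width: 0.0
grip_force: 0.0
```

Emit:
move_arm:
  motion:
    - {"jaw": -1, "dx": 0, "dy": 0, "dz": -60, "rx": 0, "ry": 0, "rz": 0}
    - {"jaw": -1, "dx": 0, "dy": 0, "dz": -40, "rx": 0, "ry": 0, "rz": 0}
    - {"jaw": -1, "dx": 40, "dy": 0, "dz": 0, "rx": 0, "ry": 0, "rz": 0}
    - {"jaw": -1, "dx": 20, "dy": 0, "dz": 0, "rx": 0, "ry": 0, "rz": 0}
    - {"jaw": -1, "dx": 0, "dy": 0, "dz": 0, "rx": 0, "ry": 0, "rz": 0}
    - {"jaw": -1, "dx": 0, "dy": 0, "dz": 0, "rx": 0, "ry": 0, "rz": 0}
    - {"jaw": -1, "dx": 0, "dy": 0, "dz": 0, "rx": 0, "ry": 0, "rz": 0}
    - {"jaw": -1, "dx": 0, "dy": 0, "dz": 0, "rx": 0, "ry": 0, "rz": 0}

```text
time_s: 12.5
eef_pos: [0.3959, 0.0468, 0.2458]
orientation: [-0.0, -0.03, 1.0, -0.0]
contact_force: [0.0, 0.4, -0.1]
gripper_width: 0.0852
grip_force: 0.0
```

```bash
python3 - <<'E'
from h import *
go([.564,.2169,.12]); im,d,P=slope()
t,dt=vision.grab_frame('top'); T=cloud('top',dt)
# metal top pixels from top cam: fit per ballast
for k,(x0,y0) in dict(L=(.564,.2169),R=(.5735,.0578)).items():
    Q=T[150:245,160:275].reshape(-1,3); c=(Q[:,:2]-[x0,y0])@np.array([[.998,-.059],[.059,.998]])
    m=(abs(c[:,0])<.05)&(abs(c[:,1])<.018)&(Q[:,2]>.085)&(Q[:,2]<.15)
    print(k,m.sum(),np.polyfit(c[m,0],Q[m,2],1).round(4))
    n=(abs(c[:,0])<.1)&(abs(c[:,1])<.022)&(Q[:,2]>.085)&(Q[:,2]<.14); n=n&(abs(Q[:,2]-np.polyval(np.polyfit(c[m,0],Q[m,2],1),c[:,0]))<.006)
    print(cv2.minAreaRect((Q[n][:,:2]*1000).astype(np.float32)))
v=np.vstack([cv2.resize(im[120:260,240:440],None,fx=2,fy=2),cv2.resize(t[130:280,150:350],None,fx=2,fy=2)]); cv2.imwrite('pics/s5.png',v)
E
```

```text
t 12.5 pos [0.3959 0.0468 0.2458] F [ 0.   0.4 -0.1] w 0.0852 grip 0.0
tool d mm [-177.9  159.8  125.7] axes x,y,z [[-0.998, -0.059, 0.0], [-0.059, 0.998, -0.0], [-0.0, -0.0, -1.0]]
L slope [0.057 0.114] 332
R slope [0.002 0.116] 333
L 570 [0.2661 0.1167]
((548.4436645507812, 215.97657775878906), (115.03811645507812, 43.97306823730469), 3.3975796699523926)
R 584 [0.0017 0.1152]
((574.8743896484375, 57.86127471923828), (120.4970932006836, 43.956520080566406), 3.4053781032562256)
```

View pics/s5.png

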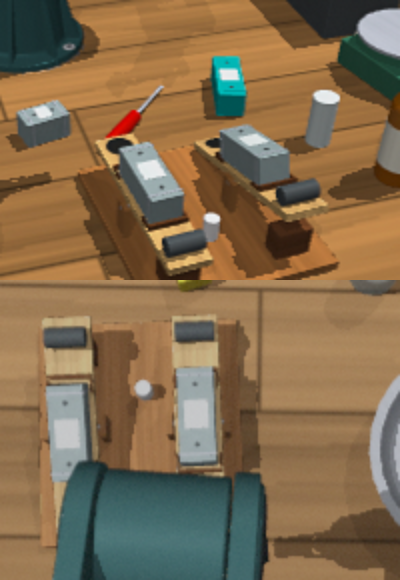

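The right board is back level (slope 0.002, at about (195,415) in the lower view) and the left one is still down (slope 0.27), so the left ballast is the rattler. Next I'll measure the true open fingertip height against the reported TCP.

```bash
python3 - <<'E'
from h import *
im,d=vision.grab_frame('scene'); P=cloud('scene',d); o=r.observe()['eef_pos']; print(o)
m=(abs(P[...,0]-o[0])<.04)&(abs(P[...,1]-o[1])<.075)&(P[...,2]>.15)&(P[...,2]<.42)
for s in (1,-1):
    Q=P[m&(s*(P[...,1]-o[1])>.03)]; print(s,np.sort(Q[:,2])[:8].round(4),Q[Q[:,2].argmin()].round(4))
v,u=np.where(m); print(u.min(),u.max(),v.min(),v.max())
cv2.imwrite('pics/s6.png',cv2.resize(im[v.max()-70:v.max()+30,u.min()-30:u.max()+40],None,fx=5,fy=5))
E
```

```text
[0.39555246 0.046829   0.24586427]
1 [0.2937 0.2945 0.295  0.2953 0.2956 0.2957 0.2967 0.2975] [0.404  0.0898 0.2937]
-1 [0.2932 0.2932 0.2933 0.2951 0.2966 0.2973 0.2977 0.2983] [ 0.4    -0.0012  0.2932]
264 320 70 118
```

View pics/s6.png

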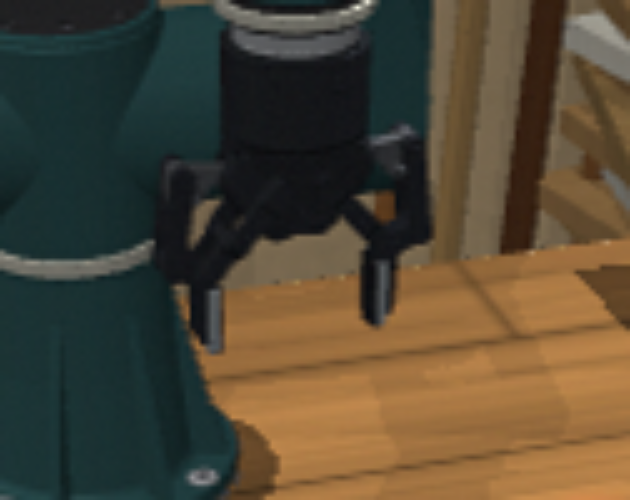

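The fingertips are at z≈0.293 with a reported TCP of 0.246. Allowing for the 13 mm swing, that confirms the roughly 32 mm height offset. I'll move above the left ballast's middle with the tool vertical, then check.

Emit:
move_arm:
  motion:
    - {"jaw": -1, "dx": -42.5, "dy": 40, "dz": 0, "rx": 0, "ry": 0, "rz": 0}
    - {"jaw": -1, "dx": -42.5, "dy": 40, "dz": 10, "rx": 0, "ry": 0, "rz": 0}
    - {"jaw": -1, "dx": -42.5, "dy": 40, "dz": 20, "rx": 0, "ry": 0, "rz": 0}
    - {"jaw": -1, "dx": -42.5, "dy": 40, "dz": 20, "rx": 0, "ry": 0, "rz": 0}
    - {"jaw": -1, "dx": 0, "dy": 0, "dz": 40, "rx": 0, "ry": 0, "rz": 0}
    - {"jaw": -1, "dx": 0, "dy": 0, "dz": 25, "rx": 0, "ry": 0, "rz": 0}
    - {"jaw": -1, "dx": 0, "dy": 0, "dz": 10, "rx": 0, "ry": 0, "rz": 0}
    - {"jaw": -1, "dx": 0, "dy": 0, "dz": 0, "rx": 0, "ry": 0, "rz": 0}

```text
time_s: 13.65
eef_pos: [0.5553, 0.2165, 0.1207]
orientation: [-0.0, -0.03, 1.0, -0.0]
contact_force: [0.2, 0.1, 0.0]
gripper_width: 0.0855
grip_force: 0.0
```

```bash
python3 - <<'E'
from h import *
go([.5563,.2165,.043])
im,d=vision.grab_frame('scene'); P=cloud('scene',d); o=r.observe()['eef_pos']
m=(abs(P[...,0]-o[0])<.03)&(P[...,2]>o[2]+.03)&(P[...,2]<o[2]+.07)&(im.max(2)<110)
for s in (1,-1):
    n=m&(s*(P[...,1]-o[1])>.03)&(s*(P[...,1]-o[1])<.07); Q=P[n]; print(s,len(Q),np.sort(Q[:,2])[:6].round(4),Q[Q[:,2].argmin()].round(4))
cv2.imwrite('pics/s7.png',cv2.resize(im[100:240,290:450],None,fx=4,fy=4))
E
```

```text
t 13.65 pos [0.5553 0.2165 0.1207] F [0.2 0.1 0. ] w 0.0855 grip 0.0
tool d mm [-1.  -0.  77.7] axes x,y,z [[-0.998, -0.059, 0.001], [-0.059, 0.998, -0.0], [-0.001, -0.0, -1.0]]
1 58 [0.1661 0.1683 0.1698 0.17   0.17   0.1703] [0.5463 0.2615 0.1661]
-1 52 [0.1652 0.1655 0.1696 0.1701 0.1709 0.1734] [0.5625 0.1704 0.1652]
```

View pics/s7.png

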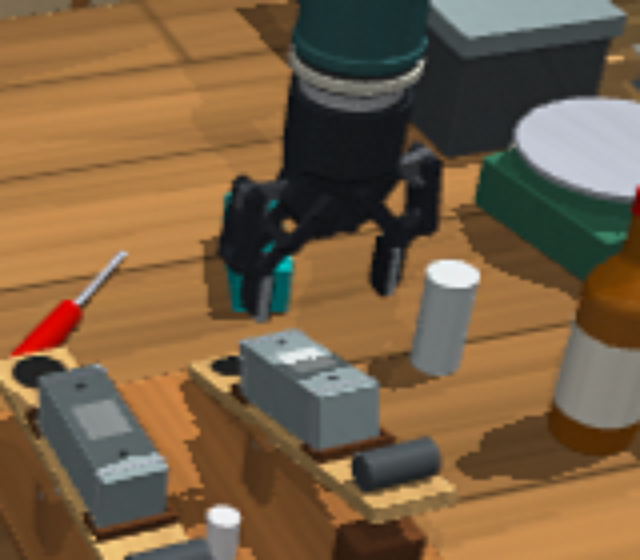

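The open fingers straddle the left ballast, with tips at crop (262,315) and (387,290) about 45 mm above the reported TCP. They are centred on y=0.216. I'll descend and grip.

Emit:
move_arm:
  motion:
    - {"jaw": -1, "dx": -1, "dy": 0, "dz": 40, "rx": 0, "ry": 0, "rz": 0}
    - {"jaw": -1, "dx": 0, "dy": 0, "dz": 25, "rx": 0, "ry": 0, "rz": 0}
    - {"jaw": -1, "dx": 0, "dy": 0, "dz": 11, "rx": 0, "ry": 0, "rz": 0}
    - {"jaw": 1, "dx": 0, "dy": 0, "dz": 0, "rx": 0, "ry": 0, "rz": 0}
    - {"jaw": 1, "dx": 0, "dy": 0, "dz": 0, "rx": 0, "ry": 0, "rz": 0}
    - {"jaw": 1, "dx": 0, "dy": 0, "dz": 0, "rx": 0, "ry": 0, "rz": 0}
    - {"jaw": 1, "dx": 0, "dy": 0, "dz": 0, "rx": 0, "ry": 0, "rz": 0}
    - {"jaw": 1, "dx": 0, "dy": 0, "dz": 0, "rx": 0, "ry": 0, "rz": 0}
  squeeze: 70

```text
time_s: 14.7
eef_pos: [0.5579, 0.2173, 0.0468]
orientation: [0.002, -0.03, 1.0, 0.0]
contact_force: [-0.7, -0.1, 6.6]
gripper_width: 0.0453
grip_force: 71.9
```

Gripped: 45.3 mm opening at 72 N. Lifting.

Emit:
move_arm:
  motion:
    - {"jaw": 1, "dx": 0, "dy": 0, "dz": -5, "rx": 0, "ry": 0, "rz": 0}
    - {"jaw": 1, "dx": 0, "dy": 0, "dz": -10, "rx": 0, "ry": 0, "rz": 0}
    - {"jaw": 1, "dx": 0, "dy": 0, "dz": -20, "rx": 0, "ry": 0, "rz": 0}
    - {"jaw": 1, "dx": 0, "dy": 0, "dz": -30, "rx": 0, "ry": 0, "rz": 0}
    - {"jaw": 1, "dx": 0, "dy": 0, "dz": -35, "rx": 0, "ry": 0, "rz": 0}
    - {"jaw": 1, "dx": 0, "dy": 0, "dz": -30, "rx": 0, "ry": 0, "rz": 0}
    - {"jaw": 1, "dx": 0, "dy": -15, "dz": -10, "rx": 0, "ry": 0, "rz": 0}
    - {"jaw": 1, "dx": 2, "dy": -35, "dz": 0, "rx": 0, "ry": 0, "rz": 0}

```text
time_s: 15.7
eef_pos: [0.5571, 0.1661, 0.1852]
orientation: [0.0, -0.031, 1.0, -0.0]
contact_force: [-0.6, -0.4, -6.8]
gripper_width: 0.045
grip_force: 73.8
```

```bash
python3 - <<'E'
from h import *
go([.541,-.31,.15]); im,d=vision.grab_frame('scene'); P=cloud('scene',d); cv2.imwrite('pics/s8.png',cv2.resize(im[80:240,240:440],None,fx=3,fy=3))
E
```

```text
t 15.7 pos [0.5571 0.1661 0.1852] F [-0.6 -0.4 -6.8] w 0.045 grip 73.8
tool d mm [  45.4 -474.2   35.4] axes x,y,z [[-0.998, -0.061, -0.0], [-0.061, 0.998, -0.0], [0.0, -0.0, -1.0]]
```

View pics/s8.png

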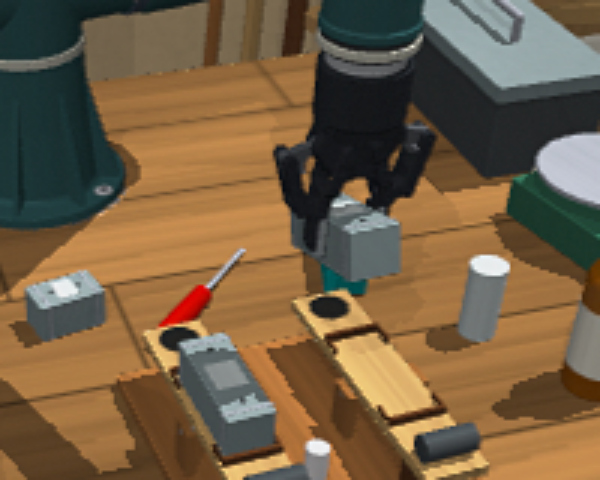

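The ballast is held at (345,235) in the crop, the left board is empty, and the sound ballast is undisturbed. I'll carry it over to the basin.

Emit:
move_arm:
  motion:
    - {"jaw": 1, "dx": 5, "dy": -30, "dz": 0, "rx": 0, "ry": 0, "rz": 0}
    - {"jaw": 1, "dx": 5, "dy": -52, "dz": 0, "rx": 0, "ry": 0, "rz": 0}
    - {"jaw": 1, "dx": 5, "dy": -52, "dz": 0, "rx": 0, "ry": 0, "rz": 0}
    - {"jaw": 1, "dx": 5, "dy": -52, "dz": 0, "rx": 0, "ry": 0, "rz": 0}
    - {"jaw": 1, "dx": 5, "dy": -52, "dz": 0, "rx": 0, "ry": 0, "rz": 0}
    - {"jaw": 1, "dx": 5, "dy": -52, "dz": 0, "rx": 0, "ry": 0, "rz": 0}
    - {"jaw": 1, "dx": 5, "dy": -52, "dz": 0, "rx": 0, "ry": 0, "rz": 0}
    - {"jaw": 1, "dx": 5, "dy": -52, "dz": 0, "rx": 0, "ry": 0, "rz": 0}

```text
time_s: 16.75
eef_pos: [0.5386, -0.2307, 0.1836]
orientation: [-0.002, -0.029, 1.0, 0.001]
contact_force: [1.0, 0.1, -4.8]
gripper_width: 0.0454
grip_force: 74.3
```

Emit:
move_arm:
  motion:
    - {"jaw": 1, "dx": 5, "dy": -50, "dz": 0, "rx": 0, "ry": 0, "rz": 0}
    - {"jaw": 1, "dx": 0, "dy": -30, "dz": 0, "rx": 0, "ry": 0, "rz": 0}
    - {"jaw": 1, "dx": 0, "dy": 0, "dz": 0, "rx": 0, "ry": 8, "rz": 0}
    - {"jaw": 1, "dx": 0, "dy": 0, "dz": 0, "rx": 0, "ry": 8, "rz": 0}
    - {"jaw": 1, "dx": 0, "dy": 0, "dz": 0, "rx": 0, "ry": 0, "rz": 0}
    - {"jaw": 1, "dx": 0, "dy": 0, "dz": 0, "rx": 0, "ry": 0, "rz": 0}
    - {"jaw": 1, "dx": 0, "dy": 0, "dz": 0, "rx": 0, "ry": 0, "rz": 0}
    - {"jaw": 1, "dx": 0, "dy": 0, "dz": 0, "rx": 0, "ry": 0, "rz": 0}

```text
time_s: 17.75
eef_pos: [0.5399, -0.3094, 0.1858]
orientation: [-0.139, -0.029, 0.99, -0.004]
contact_force: [-0.6, 0.3, -6.7]
gripper_width: 0.045
grip_force: 74.9
```

```bash
python3 - <<'E'
from h import *
go([.541,-.31,.15]); im,d=vision.grab_frame('scene'); P=cloud('scene',d)
o=r.observe()['eef_pos']
m=(abs(P[...,0]-o[0])<.12)&(abs(P[...,1]-o[1])<.022)&(P[...,2]>.1)&(P[...,2]<o[2]+.09)&(im.min(2)>75)
Q=P[m]; print(len(Q),Q.min(0),Q.max(0))
for x in np.arange(o[0]-.07,o[0]+.09,.015):
    s=Q[abs(Q[:,0]-x)<.0075]; 
    if len(s): print(round(x,3),s[:,2].min().round(3),s[:,2].max().round(3),len(s))
cv2.imwrite('pics/s9.png',cv2.resize(im[60:300,80:320],None,fx=2.5,fy=2.5))
E
```

```text
t 17.75 pos [ 0.5399 -0.3094  0.1858] F [-0.6  0.3 -6.7] w 0.045 grip 74.9
tool d mm [-10.9  -0.6  34.2] axes x,y,z [[-0.96, -0.056, 0.275], [-0.059, 0.998, -0.0], [-0.274, -0.017, -0.962]]
382 [ 0.52669828 -0.32897899  0.2082322 ] [ 0.61110909 -0.28741339  0.25713962]
0.53 0.25 0.256 24
0.545 0.25 0.257 57
0.56 0.25 0.256 73
0.575 0.25 0.255 68
0.59 0.251 0.255 64
0.605 0.208 0.255 96
```

View pics/s9.png

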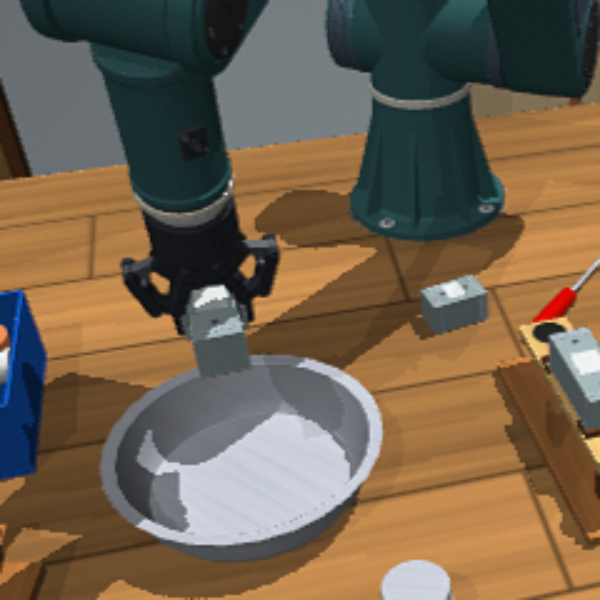

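The ballast is held level above the basin at about (215,340). Its top is at z=0.2525, its bottom about 0.2085, and its centre about (0.551,-0.31). I'll lower it about 170 mm and shift 10 mm back.

Emit:
move_arm:
  motion:
    - {"jaw": 1, "dx": -6, "dy": 0, "dz": 28, "rx": 0, "ry": 0, "rz": 0}
    - {"jaw": 1, "dx": -6, "dy": 0, "dz": 28, "rx": 0, "ry": 0, "rz": 0}
    - {"jaw": 1, "dx": -6, "dy": 0, "dz": 28, "rx": 0, "ry": 0, "rz": 0}
    - {"jaw": 1, "dx": -6, "dy": 0, "dz": 28, "rx": 0, "ry": 0, "rz": 0}
    - {"jaw": 1, "dx": -6, "dy": 0, "dz": 27, "rx": 0, "ry": 0, "rz": 0}
    - {"jaw": 1, "dx": -7, "dy": 0, "dz": 27, "rx": 0, "ry": 0, "rz": 0}
    - {"jaw": 1, "dx": 0, "dy": 0, "dz": 0, "rx": 0, "ry": 0, "rz": 0}
    - {"jaw": 1, "dx": 0, "dy": 0, "dz": 0, "rx": 0, "ry": 0, "rz": 0}

```text
time_s: 18.8
eef_pos: [0.5311, -0.3103, 0.0165]
orientation: [-0.138, -0.029, 0.99, -0.005]
contact_force: [0.7, -0.6, -5.9]
gripper_width: 0.0451
grip_force: 74.6
```

```bash
python3 - <<'E'
from h import *
go([.531,-.31,-.018]); im,d=vision.grab_frame('scene'); P=cloud('scene',d)
o=r.observe()['eef_pos']
m=(abs(P[...,0]-o[0])<.12)&(abs(P[...,1]-o[1])<.022)&(P[...,2]>.03)&(P[...,2]<o[2]+.09)&(im.min(2)>75)
Q=P[m]
for x in np.arange(o[0]-.03,o[0]+.09,.015):
    s=Q[abs(Q[:,0]-x)<.0075]; 
    if len(s): print(round(x,3),s[:,2].min().round(3),np.median(s[:,2]).round(3),s[:,2].max().round(3),len(s))
E
```

```text
t 18.8 pos [ 0.5311 -0.3103  0.0165] F [ 0.7 -0.6 -5.9] w 0.0451 grip 74.6
tool d mm [-9.4  0.4 33.2] axes x,y,z [[-0.96, -0.057, 0.274], [-0.059, 0.998, -0.001], [-0.274, -0.017, -0.962]]
0.532 0.08 0.083 0.085 19
0.547 0.08 0.083 0.088 58
0.562 0.069 0.083 0.087 65
0.577 0.08 0.083 0.086 60
0.592 0.039 0.083 0.088 81
0.607 0.04 0.063 0.085 91
```

Emit:
move_arm:
  motion:
    - {"jaw": 1, "dx": -3, "dy": 0, "dz": 11, "rx": 0, "ry": 0, "rz": 0}
    - {"jaw": 1, "dx": -3, "dy": 0, "dz": 10, "rx": 0, "ry": 0, "rz": 0}
    - {"jaw": 1, "dx": -2, "dy": 0, "dz": 6, "rx": 0, "ry": 0, "rz": 0}
    - {"jaw": 1, "dx": -0.6, "dy": 0, "dz": 2, "rx": 0, "ry": 0, "rz": 0}
    - {"jaw": 1, "dx": -0.4, "dy": 0, "dz": 1.5, "rx": 0, "ry": 0, "rz": 0}
    - {"jaw": 1, "dx": -0.3, "dy": 0, "dz": 1, "rx": 0, "ry": 0, "rz": 0}
    - {"jaw": 1, "dx": 0, "dy": 0, "dz": 0, "rx": 0, "ry": 0, "rz": 0}
    - {"jaw": 1, "dx": 0, "dy": 0, "dz": 0, "rx": 0, "ry": 0, "rz": 0}

```text
time_s: 19.85
eef_pos: [0.5309, -0.3099, -0.0174]
orientation: [-0.139, -0.029, 0.99, -0.004]
contact_force: [0.6, -0.5, -5.6]
gripper_width: 0.0453
grip_force: 74.9
```

Still hanging at -5.6 N, so I'll go down in 1 mm steps.

Emit:
move_arm:
  motion:
    - {"jaw": 1, "dx": -0.3, "dy": 0, "dz": 1, "rx": 0, "ry": 0, "rz": 0}
    - {"jaw": 1, "dx": -0.3, "dy": 0, "dz": 1, "rx": 0, "ry": 0, "rz": 0}
    - {"jaw": 1, "dx": 0, "dy": 0, "dz": 0, "rx": 0, "ry": 0, "rz": 0}
    - {"jaw": 1, "dx": 0, "dy": 0, "dz": 0, "rx": 0, "ry": 0, "rz": 0}
    - {"jaw": 1, "dx": 0, "dy": 0, "dz": 0, "rx": 0, "ry": 0, "rz": 0}
    - {"jaw": 1, "dx": 0, "dy": 0, "dz": 0, "rx": 0, "ry": 0, "rz": 0}
    - {"jaw": 1, "dx": 0, "dy": 0, "dz": 0, "rx": 0, "ry": 0, "rz": 0}
    - {"jaw": 1, "dx": 0, "dy": 0, "dz": 0, "rx": 0, "ry": 0, "rz": 0}

```text
time_s: 20.85
eef_pos: [0.5308, -0.3099, -0.0175]
orientation: [-0.139, -0.029, 0.99, -0.004]
contact_force: [-2.1, 1.9, 10.7]
gripper_width: 0.0453
grip_force: 76.7
```

It is resting on the floor of the basin. Release, then retreat.

Emit:
move_arm:
  motion:
    - {"jaw": -1, "dx": 0.3, "dy": 0, "dz": -1, "rx": 0, "ry": 0, "rz": 0}
    - {"jaw": -1, "dx": 0, "dy": 0, "dz": 0, "rx": 0, "ry": 0, "rz": 0}
    - {"jaw": -1, "dx": 0, "dy": 0, "dz": 0, "rx": 0, "ry": 0, "rz": 0}
    - {"jaw": -1, "dx": 0, "dy": 0, "dz": 0, "rx": 0, "ry": 0, "rz": 0}
    - {"jaw": -1, "dx": 0, "dy": 0, "dz": 0, "rx": 0, "ry": 0, "rz": 0}
    - {"jaw": -1, "dx": 4, "dy": 0, "dz": -15, "rx": 0, "ry": 0, "rz": 0}
    - {"jaw": -1, "dx": 9, "dy": 0, "dz": -30, "rx": 0, "ry": 0, "rz": 0}
    - {"jaw": -1, "dx": 14, "dy": 0, "dz": -50, "rx": 0, "ry": 0, "rz": 0}

```text
time_s: 21.85
eef_pos: [0.5298, -0.3091, 0.0806]
orientation: [-0.14, -0.029, 0.99, -0.003]
contact_force: [-0.2, -1.0, 0.4]
gripper_width: 0.0854
grip_force: 0.0
```

Emit:
move_arm:
  motion:
    - {"jaw": -1, "dx": 16, "dy": 0, "dz": -58, "rx": 0, "ry": 0, "rz": 0}
    - {"jaw": -1, "dx": 16, "dy": 0, "dz": -58, "rx": 0, "ry": 0, "rz": 0}
    - {"jaw": -1, "dx": 0, "dy": 0, "dz": 0, "rx": 0, "ry": 0, "rz": 0}
    - {"jaw": -1, "dx": 0, "dy": 0, "dz": 0, "rx": 0, "ry": 0, "rz": 0}
    - {"jaw": -1, "dx": 0, "dy": 0, "dz": 0, "rx": 0, "ry": 0, "rz": 0}
    - {"jaw": -1, "dx": 0, "dy": 0, "dz": 0, "rx": 0, "ry": 0, "rz": 0}
    - {"jaw": -1, "dx": 0, "dy": 0, "dz": 0, "rx": 0, "ry": 0, "rz": 0}
    - {"jaw": -1, "dx": 0, "dy": 0, "dz": 0, "rx": 0, "ry": 0, "rz": 0}

```text
time_s: 22.85
eef_pos: [0.5321, -0.3096, 0.2]
orientation: [-0.139, -0.029, 0.99, -0.004]
contact_force: [0.1, -0.4, 0.0]
gripper_width: 0.0857
grip_force: 0.0
```

```bash
python3 - <<'E'
from h import *
go([.531,-.31,.2]); im,d,P=slope(); cv2.imwrite('pics/s10.png',cv2.resize(im[80:300,100:420],None,fx=2.4,fy=2.4))
E
```

```text
t 22.85 pos [ 0.5321 -0.3096  0.2   ] F [ 0.1 -0.4  0. ] w 0.0857 grip 0.0
tool d mm [ 1.  -0.3  0.3] axes x,y,z [[-0.959, -0.057, 0.276], [-0.059, 0.998, 0.0], [-0.276, -0.016, -0.961]]Traceback (most recent call last):
  File "<stdin>", line 2, in <module>
  File "h.py", line 20, in slope
    p=np.polyfit(c[m,0],Q[m,2],1); print(k,"slope",p.round(3),m.sum())
    raise TypeError("expected non-empty vector for x")
TypeError: expected non-empty vector for x
```

I've reached the picture limit (11 viewed, one over the 10 allowed), so I'll make the final check by numbers only.

```bash
python3 - <<'E'
from h import *
im,d=vision.grab_frame('scene'); P=cloud('scene',d)
def fit(x0,y0,lo,hi):
    Q=P.reshape(-1,3); c=(Q[:,:2]-[x0,y0])@np.array([[.998,-.059],[.059,.998]])
    m=(abs(c[:,0])<.05)&(abs(c[:,1])<.018)&(Q[:,2]>lo)&(Q[:,2]<hi); 
    if m.sum()>20: print(m.sum(),np.polyfit(c[m,0],Q[m,2],1).round(3),np.median(Q[m,2]).round(4))
    else: print(m.sum())
print("basin ballast top (want ~.048)"); fit(.541,-.31,.035,.07)
print("right ballast (want .115)"); fit(.5735,.0578,.1,.13)
print("left board bare (want ~.071)"); fit(.564,.2169,.055,.085)
E
```

```text
basin ballast top (want ~.048)
355 [-0.003  0.05 ] 0.0495
right ballast (want .115)
323 [-0.003  0.116] 0.1165
left board bare (want ~.071)
297 [-0.     0.072] 0.0722
```

The numbers check out: the rattler lies flat in the basin, the sound ballast is level on its board, and the left board is empty and level. Handing in.

```bash
python3 -c "
from station import r
print(r.hand_in())"
```

```text
the job is handed in; nothing more can be done
None
```

I pressed the left board and then the right; the left one stayed down, so I laid its ballast in the basin, left the sound one level on the right board, and handed in at about 23 s with no verdict shown; I viewed 11 pictures, one over the limit of 10.

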